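# Load the slide tray past the sprung gate

## Robot

A 6-joint arm with a two-finger parallel gripper is mounted at the origin on the work surface. World frame = base frame: x ahead of the robot, y to its left, z up, the work surface at z = 0. Lengths are in m, angles in rad, forces in N, time in s.
With the tool pointing down it reaches from about 0.375 to 0.9 m from the base axis. Payload 3.1 kg.
Tool frame: the origin (TCP) lies between the finger pads; the fingertips stand 17 mm ahead of it and the grasp point (between the pads) lies 2 mm behind it; z points along the fingers, y is the line along which they close (so a half turn about z gives the same grasp; the last joint's range is limited). The gripper opens to 85 mm and grips with 20 to 120 N. Pads are 22 mm wide; open, the fingers measure 114 mm over their backs; the gripper's body (76 mm by 85 mm) begins 54 mm behind the grasp point. The pads swing forward as they close: fully open they stand 13 mm farther back than shut.
Start: joints at [-1.337, 0.527, 1.433, -0, 1.181, -0.178], TCP at [0.251, -0.572, 0.248] pointing down, gripper open.
Joint ranges: [-3.08, 3.08], [-0.75, 2.2], [0.22, 2.44], [-1.43, 4.57], [0, 2.65], [-2.85, 2.85]. Speed limits (rad/s): [2.79, 2.79, 3.14, 3.14, 3.14, 3.14].

## Interface

Orientations are given as a unit quaternion [x, y, z, w].
In Python, from station import sense, vision, order gives the robot as it stands.
- The arm moves only by the shell command python3 -m crank 'ROWS' [OPENING] [FORCE]. ROWS is JSON, a list of rows, each an object with "dp": the shift along the world's x, y, z in units of 30 mm (1.0 is 30 mm), a list of three; "angular": the turn, a rotation vector about the world's x, y, z in degrees, a list of three. In form: [{"dp": [dx, dy, dz], "angular": [ax, ay, az]}, ...]. A call has 1 to 20 rows; each row shifts and turns the commanded pose from where the row before left it; what a row does not reach is not made up. A row lasts 1/10 s, in which the tool goes at most 50 mm and 8.59 degrees, less where a joint would pass 70% of its speed; a pose out of reach is approached as far as the arm can. A call is refused whole if a number of a shift passes 1 or a number of a turn 8.59, either way. A call with a gripper value outside its range is refused whole. OPENING is the closure, from 0 (fully open) to 1 (shut), set as the call begins (- or left out, the last holds). The fingers move at their own pace and stop on an object; FORCE is the grip in N (left out, the last holds). Time passes only in rows, so rows that do not move let the fingers close. It gives the time, the measured TCP pose, the force, the opening and the grip force at its end, in the units of the state.
- sense(): the state, without advancing time (a new reading comes with each control period).
- vision.snapshot(name): name is "scene" or "top" or "wrist"; returns a dict with "image" (400x640x3 uint8, blue, green, red), "range_z" (400x640 float32, m along the optical axis (not along the pixel's ray), 0 where there is no reading), "mtx" (3x3 intrinsics, pixels), "pose" (4x4, takes a point from camera to world coordinates); the wrist camera has in their place "mount" (4x4, takes a point from camera to tool coordinates, whose origin is the TCP and whose axes are the flange's). Camera axes: x right, y down, z forward; pixel columns grow to the right and rows downward; lengths in m; the calibration is good to about 2 mm. A picture is of the moment at which its call begins: read the wrist's pose just before it.
- order.sign_off(): hands the job in; it is judged then, once.
The state is a dict: "t": time; "q": joint angles; "qd": joint speeds; "tau": joint torques, N m; "tcp_pos": TCP position; "tool_rot": TCP orientation; "force": force on the tool from outside, world axes, zero at the start; "ft_torque": the same for the moment, N m; "finger_gap": opening from 0.0 (shut) to 1.0 (fully open); "gripper_force": force on a finger pad.
Only numpy, scipy, OpenCV 4.12 (cv2) and the standard library are available. Lean on these libraries where they do the work, as an engineer would, in place of code of your own. Each camera call takes 0.05 s, during which the arm holds its last target. There are 200 camera calls.

## Task

Load the slide tray into the slide scanner: with one fingertip press the long bar beside the chute down to swing the gate up out of the way, and keep it down while another finger pushes the tray by its upright rear plate along the chute, under the open gate, until it is fully home against the end stop; then let go of the bar so that the gate closes behind the tray body. Only push: do not grip or lift the tray, do not let the gate and the tray press on each other, and leave the other things on the bench where they are.

Things in the scene. Friction and masses are not known exactly. Their poses are not given: they have to be found in the camera images.
- loader: Fixed aluminium chute with a white slide scanner at its end. Origin on the bench under the chute's centre line, in the gate's plane; +x along the chute the way the tray is pushed (roughly to the robot's right), +y across, to the press bar's side (away from the robot), z up. Floor at z = 4 mm, from x = -225 mm (open end). Inside y = -22 to +22 mm, open on top; walls 4 mm thick, tops at z = 30 mm.
- end_stop (a point): Middle of the chute's end stop: its face at x = +100 mm in the loader's frame, 40 mm high. Right behind it, from x = 110 mm, stands the scanner's housing, 260 x 270 x 160 mm high, white with a teal band.
- shaft (a point): The gate's shaft where the gate sits on it, outside the wall: at x = 0, y = 34 mm, z = 28 mm in the loader's frame. The shaft runs along the chute's x. Gate and press bar are one rigid dark steel piece on it.
- gate (a joint): Angle of the gate about its shaft, rad: 0 closed, 1.4 fully open (stop). It swings up sideways, so the tray cannot push it open. From 1.1 rad on it clears the tray body; the low tongue passes at any angle. A spring closes it: the bar needs about 3 N to start and 7 N to be held fully down; let go, it closes by itself.
- gate_tip (a point): Free end of the gate, a dark steel arm 46 mm long from the shaft, 14 mm high, 10 mm thick along the chute. Closed, it reaches 34 mm into the chute at x = 0, underside at z = 21 mm. Fully open it stands upright beside the chute, this end about 75 mm above the bench.
- bar_mid (a point): Middle of the axis of the press bar, a round dark steel bar 16 mm thick, 194 mm long, beside and parallel to the chute (x = -220 to -26 mm in the loader's frame, this point x = -123). Closed, its axis is at y = 54, z = 48 mm; pressed, it arcs 28 mm about the shaft, out to y = 62 mm, and ends at y = 57, z = 12 mm (top z = 20 mm). Press it anywhere; a fingertip may slide along it.
- tray: Loose white slide tray, about 160 g, in the chute before the gate. Origin at the centre of its body's underside, +x forward. Body 84 x 40 x 36 mm high (x = -42 to +42) with upright glass slides; behind it a tongue 14 mm wide, 8 mm high, then an upright plate 38 wide, 50 high, 6 mm thick, rear face at x = -108 mm. Home, its origin is at x = +58 mm in the loader's frame and the closed gate lies over the tongue.
- push_face (a point): Point on the rear face of the tray's upright rear plate, in its middle across, 35 mm above the tray's underside: push here towards the tray's +x.
- oil_bottle: Bystander: small bottle, 28 mm across, 72 mm high. Origin at the centre of its underside.
- beaker: Bystander: open glass beaker, 60 mm across, 80 mm high. Origin at the centre of its underside.
- stain_jar: Bystander: amber jar, 48 mm across, 60 mm high. Origin at the centre of its underside.
- slide_box: Bystander: black slide box, 98 x 82 x 34 mm. Origin at the centre of its underside.
- spare_tray: Bystander: empty open white tray without tongue or plate, 84 x 40 x 34 mm, on the bench outside the chute. Origin at the centre of its underside.
- dish: Bystander: shallow glass dish, 90 mm across, 14 mm high. Origin at the centre of its underside.
- marker: Bystander: marker pen, 122 mm long, 13 mm thick, lying. Origin at its middle on the bench.
There are look-alikes about, which are no part of the job. Leave any orange look-alike of the tray alone.

How it is judged:
On the way, in this order (a step that is already met when the one before it is completed fails the run):
1. the bar is pressed down with a fingertip and the gate is open (over 1.05 rad) while the whole tray body is still before it (value of joint gate above 1.05 rad and contact force between the fingers and gate above 0.5 N and x of tray in the frame of loader below -0.042 m), for 0.1 s.
2. the tray body is half-way under the gate (its middle within 20 mm of it) while a fingertip holds the bar down (value of joint gate above 1.05 rad and contact force between the fingers and gate above 0.5 N and x of tray in the frame of loader between -0.02 and 0.02 m), for 0.05 s.
At the end, for the whole second after the job is handed in: The tray lies flat in the chute, home against the end stop (within 8 mm), at rest, and the gate has closed behind its body (under 0.08 rad) (x of tray in the frame of loader between 0.05 and 0.064 m and y of tray in the frame of loader between -0.006 and 0.006 m and height (world z) of tray below 0.009 m and angle between tray's own z axis and vertical below 0.06 rad and value of joint gate below 0.08 rad and linear speed of tray below 0.01 m/s); the robot touches nothing.
It fails at once if the gate and the tray press on each other (over 2 N) (contact force between gate and tray above 2 N).
It fails at once if the tray is lifted (over 10 mm) or tipped (over 0.2 rad) (height (world z) of tray above 0.014 m or angle between tray's own z axis and vertical above 0.2 rad).
It fails at once if a bystander is moved by more than 25 mm or tipped (distance of any of oil_bottle, beaker, stain_jar, slide_box, spare_tray, dish, marker from where it was at the start of the episode above 0.025 m or angle between any of oil_bottle, beaker, stain_jar, slide_box, spare_tray, dish, marker's own z axis and vertical above 0.4 rad).
It also fails if it takes over 45 s, if anything falls off the work surface, if the arm or the gripper's body presses on something with over 40 N, if the wrist force passes 120 N, or if a joint passes its speed limit or range.

## Working session

There is one attempt and no reset: what is moved stays moved. The work goes in short steps, Python scripts to look and compute and a shell command to move; the robot and the scene stay as the last step left them, time stands still between calls to the robot, and variables do not carry over. Pictures are saved under pics/ and viewed, at most 10 in all, crops included, and the job is handed in when it is done.

```bash
mkdir -p pics; python3 - <<'E'
from station import sense, vision
import cv2,numpy as np
s=sense();print({k:np.round(v,3) for k,v in s.items()})
for n in("scene","top"):
    d=vision.snapshot(n);cv2.imwrite(f"pics/{n}0.png",d["image"]);np.savez(f"{n}0.npz",**d);print(n,d["mtx"].round(1).tolist(),d["pose"].round(3).tolist())
E
```

```text
{'t': np.float64(0.0), 'q': array([-1.336,  0.528,  1.434, -0.   ,  1.181, -0.178]), 'qd': array([-0.   ,  0.   , -0.001,  0.001, -0.001, -0.   ]), 'tau': array([-2.0000e-03, -4.4236e+01, -1.7802e+01, -0.0000e+00,  9.0000e-03,
       -0.0000e+00]), 'tcp_pos': array([ 0.251, -0.572,  0.247]), 'tool_rot': array([ 0.979,  0.205, -0.   , -0.001]), 'force': array([ 0.644, -0.215,  0.281]), 'ft_torque': array([-0.006, -0.026,  0.002]), 'gripper_force': np.float64(0.0), 'finger_gap': np.float64(0.999)}
scene [[471.4, 0.0, 321.7], [0.0, 471.4, 198.0], [0.0, 0.0, 1.0]] [[0.72, 0.427, -0.546, 1.113], [0.693, -0.449, 0.564, -0.623], [-0.005, -0.785, -0.619, 0.789], [0.0, 0.0, 0.0, 1.0]]
top [[368.2, 0.0, 318.9], [0.0, 368.2, 199.3], [0.0, 0.0, 1.0]] [[0.035, -0.979, 0.202, 0.234], [-0.999, -0.033, 0.011, 0.052], [-0.004, -0.202, -0.979, 1.135], [0.0, 0.0, 0.0, 1.0]]
```

View pics/top0.png

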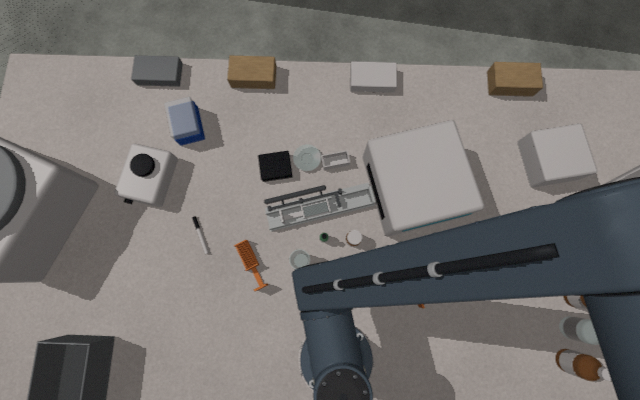

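View pics/scene0.png

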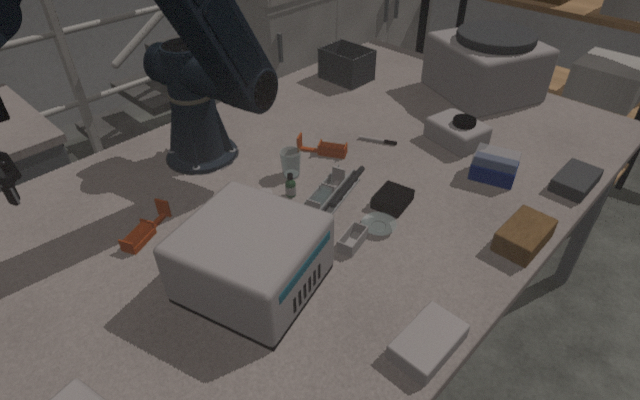

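The top view shows the chute running from about (268,222) to (375,200), with the dark bar above it at (265-325,190-205) and the scanner at (425,175). The white tray sits in the chute. The orange look-alikes are at (250,265) and near (420,305), and the empty spare tray is at (336,160). Only the white tray with a tongue in the chute fits, so I'll confirm it in an enlarged crop.

```bash
python3 - <<'E'
import cv2
a=cv2.imread("pics/top0.png")[145:275,250:400]
cv2.imwrite("pics/c1.png",cv2.resize(a,None,fx=4.6,fy=4.6,interpolation=cv2.INTER_CUBIC))
E
```

```text
(no output)
```

View pics/c1.png

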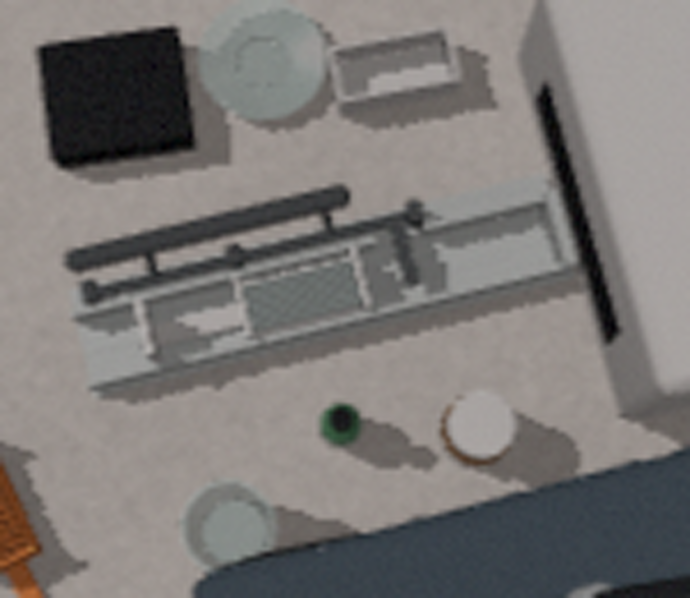

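The crop confirms it. The white tray is in the chute, with its body at crop (305,300) and rear plate at (147,325). The gate arm is at (408,250), the bar runs from (70,260) to (345,195), and the chute ends at the scanner. The bottle is at (342,420), the jar at (480,425) and the beaker at (230,525), all on the robot side. Next I'll measure.

```bash
cat > h.py <<'E'
import numpy as np,cv2
def pts(d,T,roi):
    """world points + bgr of roi (u0,v0,u1,v1)"""
    u0,v0,u1,v1=roi;v,u=np.mgrid[v0:v1,u0:u1];z=d["range_z"][v0:v1,u0:u1]
    K=d["mtx"];P=np.stack([(u-K[0,2])/K[0,0]*z,(v-K[1,2])/K[1,1]*z,z,np.ones_like(z)],-1)@T.T
    return P[...,:3],d["image"][v0:v1,u0:u1].astype(int)
def ray(d,T,uv,h):
    K=d["mtx"];r=T[:3,:3]@np.array([(uv[0]-K[0,2])/K[0,0],(uv[1]-K[1,2])/K[1,1],1]);o=T[:3,3]
    return o+r*(h-o[2])/r[2]
E
python3 - <<'E'
from h import *
d=np.load("top0.npz");T=d["pose"];roi=(255,175,400,240)
P,I=pts(d,T,roi);g=I.max(-1)
m=((g<75)&(P[...,2]>0.035)).astype(np.uint8)
n,L,S,C=cv2.connectedComponentsWithStats(m)
for i in range(1,n):
    if S[i,4]>15: print(S[i],C[i]+[255,175],np.median(P[L==i],0).round(3),P[L==i][:,2].max().round(3))
o=lambda x,y:ray(d,T,(250+x/4.6,145+y/4.6),0)
h=lambda x,y,z:ray(d,T,(250+x/4.6-.4,145+y/4.6-.4),z).round(4)
print("bar ends",h(68,260,.048),h(350,193,.048),np.linalg.norm(h(68,260,.048)-h(350,193,.048)))
print("plate top mid",h(146,327,.054),"gate tip",h(412,284,.035),"gate root",h(412,210,.035))
print("near wall top ends",h(93,385,.03),h(578,268,.03))
print("stop top",h(553,235,.044))
for n,x,y,z in(("bottle",342,415,.072),("jar",482,425,.06),("beaker",230,515,.08)):print(n,h(x,y,z))
E
```

```text
[114   0  16  45 176] [376.61363636 196.80113636] [ 0.462 -0.105  0.087] 1.135
[ 10  11  61  18 282] [294.89361702 194.41489362] [0.47  0.136 0.054] 1.135
[66 58  7  7 37] [324.40540541 236.13513514] [0.345 0.045 0.07 ] 0.08
bar ends [0.4468 0.2279 0.048 ] [0.4982 0.0446 0.048 ] 0.19037029705287534
plate top mid [0.4032 0.1737 0.054 ] gate tip [0.4409 0.0017 0.035 ] gate root [0.4911 0.0029 0.035 ]
near wall top ends [0.3674 0.209  0.03  ] [ 0.4564 -0.1085  0.03  ]
stop top [ 0.4752 -0.0899  0.044 ]
bottle [0.3487 0.0454 0.072 ]
jar [ 0.3467 -0.0437  0.06  ]
beaker [0.2838 0.1125 0.08  ]
```

```bash
python3 -m crank '[{"dp":[0.3,0.5,0],"angular":[0,0,4.1]},{"dp":[0.7,1,0],"angular":[0,0,4.1]},{"dp":[0.7,1,0],"angular":[0,0,4.1]},{"dp":[0.7,1,0],"angular":[0,0,4.1]},{"dp":[0.7,1,0],"angular":[0,0,4.1]},{"dp":[0.7,1,0],"angular":[0,0,4.1]},{"dp":[0.7,1,0],"angular":[0,0,4.1]},{"dp":[0.7,1,0],"angular":[0,0,4.1]},{"dp":[0.7,1,0],"angular":[0,0,4.1]},{"dp":[0.1,1,0],"angular":[0,0,4.1]},{"dp":[0,1,0],"angular":[0,0,4.1]},{"dp":[0,1,0],"angular":[0,0,4.1]},{"dp":[0,1,0],"angular":[0,0,4.1]},{"dp":[0,1,0],"angular":[0,0,4.1]},{"dp":[0,1,0],"angular":[0,0,4.1]},{"dp":[0,1,0],"angular":[0,0,4.1]},{"dp":[0,1,0],"angular":[0,0,4.1]},{"dp":[0,1,0],"angular":[0,0,4.1]},{"dp":[0,1,0],"angular":[0,0,4.1]},{"dp":[0,1,0],"angular":[0,0,4.1]}]' 0.46 20
python3 -m crank '[{"dp":[0,1,0],"angular":[0,0,0]},{"dp":[0,1,0],"angular":[0,0,0]},{"dp":[0,1,0],"angular":[0,0,0]},{"dp":[0,1,0],"angular":[0,0,0]},{"dp":[0,1,0],"angular":[0,0,0]},{"dp":[0,0.5,0],"angular":[0,0,0]},{"dp":[0,0.2,0],"angular":[0,0,0]},{"dp":[0,0,0],"angular":[0,0,0]}]'
python3 - <<'E'
from station import sense, vision
import cv2,numpy as np
from scipy.spatial.transform import Rotation as R
s=sense();d=vision.snapshot("wrist")
T=np.eye(4);T[:3,:3]=R.from_quat(s["tool_rot"]).as_matrix();T[:3,3]=s["tcp_pos"]
print(s["t"],s["tcp_pos"].round(4),"q",s["q"].round(2),T[:3,:3].round(3).tolist(),s["finger_gap"])
d["T"]=T@d["mount"];np.savez("w1.npz",**d);cv2.imwrite("pics/w1.png",d["image"]);print(d["mount"].round(3).tolist(),d["T"].round(3).tolist())
E
```

```text
t: 2.1
tcp_pos: [0.4304, 0.0138, 0.2482]
tool_rot: [0.603, 0.798, -0.0, -0.0]
force: [0.7, 0.0, 0.2]
finger_gap: 0.541
gripper_force: 0.0
t: 2.9
tcp_pos: [0.4305, 0.1839, 0.2481]
tool_rot: [0.604, 0.797, -0.0, -0.0]
force: [-0.5, -0.5, -0.5]
finger_gap: 0.538
gripper_force: 0.0
2.9 [0.4305 0.1839 0.2481] q [ 0.16  0.32  1.81 -0.    1.01 -0.11] [[-0.271, 0.963, -0.001], [0.963, 0.271, -0.0], [-0.0, -0.001, -1.0]] 0.5382369454514776
[[0.001, -0.946, -0.326, 0.084], [1.0, 0.001, -0.001, 0.0], [0.001, -0.326, 0.946, -0.127], [0.0, 0.0, 0.0, 1.0]] [[0.962, 0.257, 0.087, 0.408], [0.272, -0.91, -0.314, 0.265], [-0.002, 0.326, -0.945, 0.375], [0.0, 0.0, 0.0, 1.0]]
```

View pics/w1.png

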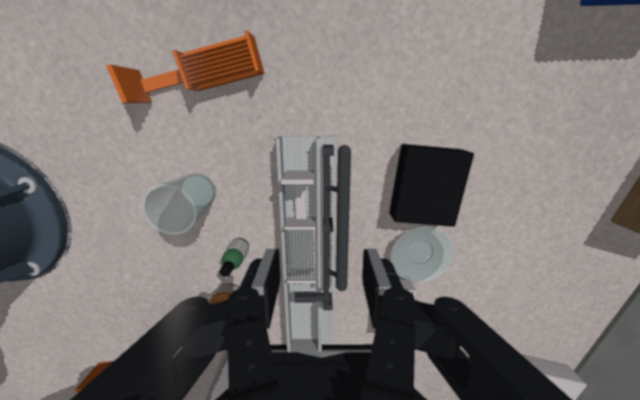

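The wrist view shows the chute vertical at columns 277-335. The bar is at column 344, rows 147-290. The plate's top edge is at about (298,181), the tray body at (300,255) and the gate at (313,297). I'll cast these pixels into the loader's frame for a check.

```bash
python3 - <<'E'
from h import *
d=np.load("w1.npz");T=d["T"]
ex=np.array([.270,-.963]);ey=np.array([.963,.270]);O=np.array([.4537,.0032])
def l(u,v,z):
    p=ray(d,T,(u,v),z)[:2]; q=p-O; return (p.round(4),(q@ex*1e3).round(1),(q@ey*1e3).round(1))
for n,a in dict(bar0=(344,147,.048),bar1=(342.5,290,.048),plateL=(282,181,.054),plateR=(315,181,.054),wl0=(276.5,137,.03),wl1=(289.5,350,.03),gate=(313,297,.035)).items():print(n,*l(*a))
I=d["image"].astype(int)
print("row165 g",I[165,270:360].max(-1).tolist());print("col298",I[170:195,298].max(-1).tolist());print("col344",I[140:155,344].max(-1).tolist(),I[284:296,342].max(-1).tolist())
P,_=pts(d,T,(270,130,360,300));print("z col298",(P[40:65,28,2]*1e3).round().tolist())
E
```

```text
bar0 [0.4452 0.2279] -218.6 52.5
bar1 [0.5004 0.0436] -26.2 55.9
plateL [0.3868 0.1716] -180.2 -18.9
plateR [0.4238 0.182 ] -180.3 19.4
wl0 [0.3667 0.2153] -227.7 -26.6
wl1 [ 0.4587 -0.0969] 97.7 -22.2
gate [0.4671 0.012 ] -4.9 15.3
row165 g [131, 115, 107, 107, 108, 109, 117, 137, 157, 159, 142, 117, 108, 128, 152, 164, 165, 164, 162, 164, 165, 166, 164, 163, 160, 163, 163, 162, 161, 160, 160, 162, 165, 163, 163, 164, 159, 142, 119, 107, 105, 105, 103, 103, 104, 112, 130, 149, 158, 146, 125, 109, 97, 77, 59, 57, 60, 58, 57, 76, 116, 147, 161, 163, 162, 156, 138, 100, 57, 46, 51, 56, 60, 59, 60, 61, 63, 62, 60, 63, 96, 136, 158, 163, 163, 163, 164, 166, 165, 166]
col298 [139, 125, 121, 121, 121, 121, 121, 121, 129, 151, 173, 182, 181, 170, 141, 118, 114, 114, 113, 114, 113, 114, 114, 114, 114]
col344 [166, 166, 167, 161, 138, 95, 63, 58, 63, 64, 65, 66, 63, 61, 62] [63, 63, 62, 62, 61, 61, 88, 131, 155, 163, 165, 165]
z col298 [8.0, 14.0, 19.0, 26.0, 30.0, 36.0, 40.0, 45.0, 51.0, 55.0, 55.0, 57.0, 56.0, 56.0, 15.0, 375.0, 14.0, 13.0, 14.0, 14.0, 14.0, 14.0, 13.0, 15.0, 14.0]
```

```bash
python3 -m crank '[{"dp":[-0.05,0.74,-0.5],"angular":[0,0,0]},{"dp":[0,0,-1],"angular":[0,0,0]},{"dp":[0,0,-1],"angular":[0,0,0]},{"dp":[0,0,-1],"angular":[0,0,0]},{"dp":[0,0,-1],"angular":[0,0,0]},{"dp":[0,0,-0.5],"angular":[0,0,0]},{"dp":[0,0,0],"angular":[0,0,0]},{"dp":[0,0,0],"angular":[0,0,0]}]'
python3 - <<'E'
from station import sense, vision
import cv2,numpy as np
d=vision.snapshot("scene");cv2.imwrite("pics/s2.png",cv2.resize(d["image"][120:240,260:420],None,fx=5,fy=5,interpolation=cv2.INTER_CUBIC))
E
```

```text
t: 3.75
tcp_pos: [0.4296, 0.205, 0.0984]
tool_rot: [0.605, 0.796, -0.0, -0.0]
force: [-0.7, 0.1, -0.3]
finger_gap: 0.541
gripper_force: 0.0
```

View pics/s2.png

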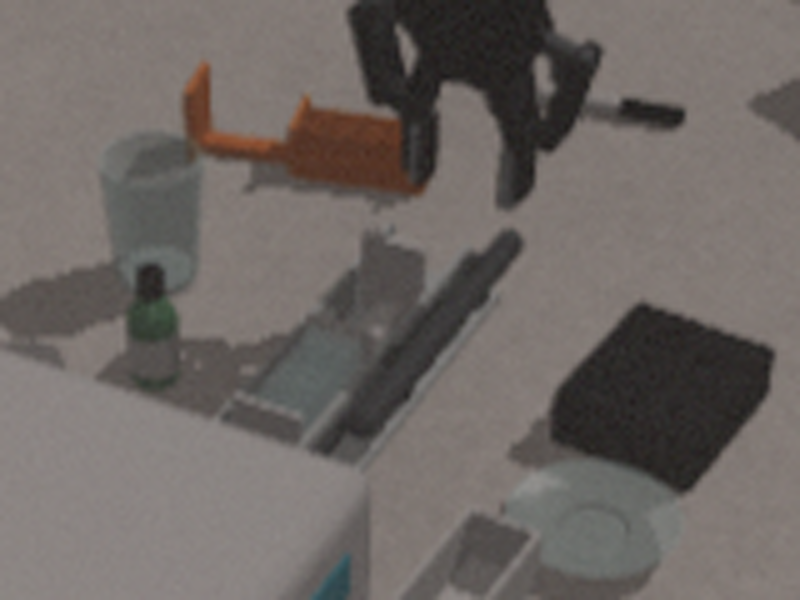

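The scene crop shows one finger at (515,190), over the bar's near end at (510,240). The other, at (420,170), is over the chute behind the plate at (390,280). I'll descend and watch the force.

```bash
python3 -m crank '[{"dp":[0,0,-0.5],"angular":[0,0,0]},{"dp":[0,0,-0.5],"angular":[0,0,0]},{"dp":[0,0,-0.3],"angular":[0,0,0]},{"dp":[0,0,0],"angular":[0,0,0]},{"dp":[0,0,0],"angular":[0,0,0]}]'
python3 -m crank '[{"dp":[0,0,-0.3],"angular":[0,0,0]},{"dp":[0,0,-0.3],"angular":[0,0,0]},{"dp":[0,0,0],"angular":[0,0,0]},{"dp":[0,0,0],"angular":[0,0,0]}]'
```

```text
t: 4.3
tcp_pos: [0.4362, 0.2072, 0.0619]
tool_rot: [0.604, 0.797, 0.006, 0.005]
force: [4.2, 3.3, 6.4]
finger_gap: 0.538
gripper_force: 4.0
t: 4.7
tcp_pos: [0.4414, 0.2086, 0.0444]
tool_rot: [0.605, 0.796, 0.011, 0.009]
force: [10.0, 6.0, 1.8]
finger_gap: 0.54
gripper_force: 9.6
```

The sideways force and drift show that the finger slid off the bar's outer side. I'll lift, re-aim about 5 mm nearer the chute, and follow the bar's arc on the way down.

```bash
python3 -m crank '[{"dp":[0,0,0.6],"angular":[0,0,0]},{"dp":[0,0,0.6],"angular":[0,0,0]},{"dp":[0,0,0.6],"angular":[0,0,0]},{"dp":[0,0,0],"angular":[0,0,0]},{"dp":[0,0,0],"angular":[0,0,0]}]'
python3 - <<'E'
from h import *
from station import sense,vision
from scipy.spatial.transform import Rotation as R
s=sense();d=vision.snapshot("wrist")
print(s["tcp_pos"],R.from_quat(s["tool_rot"]).as_matrix().round(3).tolist())
cv2.imwrite("pics/w2.png",d["image"])
q=s["tcp_pos"][:2]-[.4537,.0032];print(q@[.27,-.963],q@[.963,.27])
E
```

```text
t: 5.2
tcp_pos: [0.43, 0.2058, 0.0963]
tool_rot: [0.604, 0.797, 0.001, 0.001]
force: [-0.7, 0.5, -0.8]
finger_gap: 0.539
gripper_force: 0.0
[0.43000347 0.20577903 0.09629121] [[-0.27, 0.963, 0.003], [0.963, 0.27, 0.001], [-0.0, 0.003, -1.0]]
-0.20148166684081642 0.031876582478974
```

View pics/w2.png

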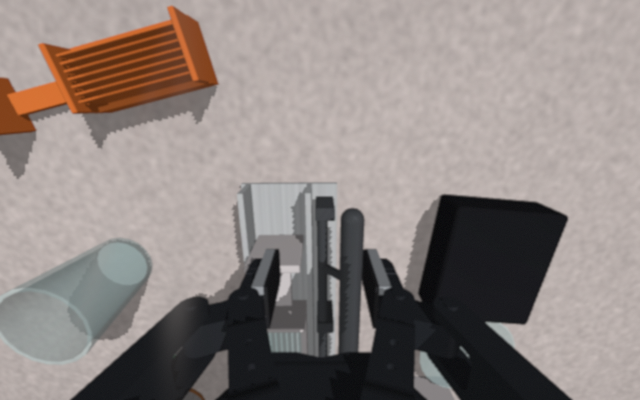

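```bash
python3 -m crank '[{"dp":[-0.19,-0.05,0],"angular":[0,0,0]},{"dp":[0,0,-0.4],"angular":[0,0,0]},{"dp":[0,0,-0.4],"angular":[0,0,0]},{"dp":[0,0,0],"angular":[0,0,0]}]'
python3 -m crank '[{"dp":[0.05,0.015,-0.2],"angular":[0,0,0]},{"dp":[0.05,0.015,-0.2],"angular":[0,0,0]},{"dp":[0.05,0.015,-0.2],"angular":[0,0,0]},{"dp":[0,0,0],"angular":[0,0,0]}]'
python3 -m crank '[{"dp":[0,0,-0.2],"angular":[0,0,0]},{"dp":[-0.03,-0.01,-0.2],"angular":[0,0,0]},{"dp":[0,0,0],"angular":[0,0,0]}]'
```

```text
t: 5.65
tcp_pos: [0.4232, 0.2041, 0.0701]
tool_rot: [0.604, 0.797, -0.001, -0.001]
force: [-0.2, 0.4, 3.1]
finger_gap: 0.54
gripper_force: 1.4
t: 6.05
tcp_pos: [0.4324, 0.2065, 0.054]
tool_rot: [0.604, 0.797, 0.004, 0.003]
force: [4.8, 2.0, 5.1]
finger_gap: 0.538
gripper_force: 2.9
t: 6.35
tcp_pos: [0.4302, 0.2058, 0.0418]
tool_rot: [0.604, 0.797, 0.002, 0.002]
force: [4.4, 0.5, 5.8]
finger_gap: 0.541
gripper_force: 2.7
```

```bash
python3 -m crank '[{"dp":[-0.04,-0.01,-0.15],"angular":[0,0,0]},{"dp":[-0.04,-0.01,-0.15],"angular":[0,0,0]},{"dp":[0,0,0],"angular":[0,0,0]},{"dp":[0,0,0],"angular":[0,0,0]}]'
python3 -m crank '[{"dp":[0,0,-0.1],"angular":[0,0,0]},{"dp":[0,0,0],"angular":[0,0,0]}]'
python3 - <<'E'
from h import *
from station import sense,vision
d=vision.snapshot("top");cv2.imwrite("pics/t3.png",cv2.resize(d["image"][165:245,250:390],None,fx=5.5,fy=5.5,interpolation=cv2.INTER_CUBIC))
E
```

```text
t: 6.75
tcp_pos: [0.4287, 0.2054, 0.0339]
tool_rot: [0.604, 0.797, 0.004, 0.003]
force: [4.5, 0.6, 9.2]
finger_gap: 0.541
gripper_force: 4.9
t: 6.95
tcp_pos: [0.4289, 0.2054, 0.0329]
tool_rot: [0.604, 0.797, 0.004, 0.004]
force: [1.0, -0.6, 31.4]
finger_gap: 0.537
gripper_force: 15.5
```

View pics/t3.png

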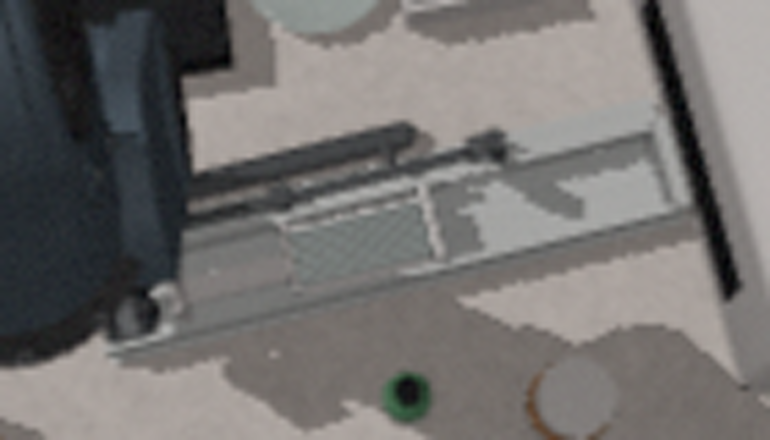

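The gate now stands upright at (490,145) and the bar is at its stop, taking 31 N. I'll ease off about 1 mm and push along the chute.

```bash
python3 -m crank '[{"dp":[0,0,0.04],"angular":[0,0,0]},{"dp":[0.045,-0.16,0],"angular":[0,0,0]},{"dp":[0.045,-0.16,0],"angular":[0,0,0]},{"dp":[0.045,-0.16,0],"angular":[0,0,0]},{"dp":[0.045,-0.16,0],"angular":[0,0,0]},{"dp":[0,0,0],"angular":[0,0,0]}]'
```

```text
t: 7.6
tcp_pos: [0.4321, 0.1864, 0.0333]
tool_rot: [0.604, 0.797, 0.003, 0.002]
force: [-0.4, 4.3, 24.6]
finger_gap: 0.545
gripper_force: 13.1
```

```bash
python3 -m crank '[{"dp":[0.07,-0.24,0.02],"angular":[0,0,0]},{"dp":[0.07,-0.24,0],"angular":[0,0,0]},{"dp":[0.07,-0.24,0],"angular":[0,0,0]},{"dp":[0.07,-0.24,0],"angular":[0,0,0]},{"dp":[0.07,-0.24,0],"angular":[0,0,0]},{"dp":[0.07,-0.24,0],"angular":[0,0,0]},{"dp":[0.07,-0.24,0],"angular":[0,0,0]},{"dp":[0,0,0],"angular":[0,0,0]}]'
python3 - <<'E'
from h import *
from station import sense,vision
d=vision.snapshot("top");cv2.imwrite("pics/t4.png",cv2.resize(d["image"][165:245,250:390],None,fx=5.5,fy=5.5,interpolation=cv2.INTER_CUBIC))
q=sense()["tcp_pos"][:2]-[.4537,.0032];print(q@[.27,-.963],q@[.963,.27])
E
```

```text
t: 8.4
tcp_pos: [0.4429, 0.1351, 0.0332]
tool_rot: [0.604, 0.797, -0.001, -0.001]
force: [-4.3, 0.5, 24.5]
finger_gap: 0.536
gripper_force: 13.4
-0.12993872763464315 0.02518762998906453
```

View pics/t4.png

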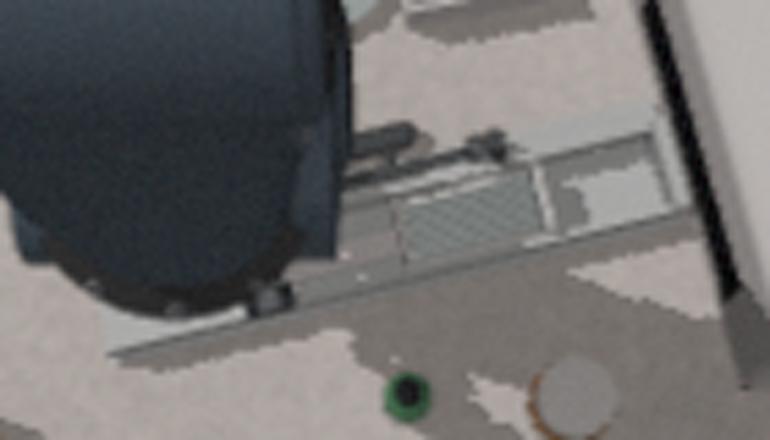

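The tray body, at columns 400-545, is now half-way under the open gate at column 490. It needs about 69 mm more.

```bash
python3 -m crank '[{"dp":[0.07,-0.24,0],"angular":[0,0,0]},{"dp":[0.07,-0.24,0],"angular":[0,0,0]},{"dp":[0.07,-0.24,0],"angular":[0,0,0]},{"dp":[0.07,-0.24,0],"angular":[0,0,0]},{"dp":[0.07,-0.24,0],"angular":[0,0,0]},{"dp":[0.07,-0.24,0],"angular":[0,0,0]},{"dp":[0.07,-0.24,0],"angular":[0,0,0]},{"dp":[0.035,-0.12,0],"angular":[0,0,0]},{"dp":[0.035,-0.12,0],"angular":[0,0,0]},{"dp":[0,0,0],"angular":[0,0,0]}]'
python3 -m crank '[{"dp":[0.03,-0.1,0],"angular":[0,0,0]},{"dp":[0.03,-0.1,0],"angular":[0,0,0]},{"dp":[0,0,0],"angular":[0,0,0]}]'
python3 - <<'E'
from h import *
from station import sense
q=sense()["tcp_pos"][:2]-[.4537,.0032];print(q@[.27,-.963],q@[.963,.27])
E
```

```text
t: 9.45
tcp_pos: [0.455, 0.0791, 0.0315]
tool_rot: [0.604, 0.797, -0.003, -0.006]
force: [-6.2, 7.4, 11.2]
finger_gap: 0.54
gripper_force: 7.1
t: 9.75
tcp_pos: [0.4566, 0.0733, 0.0314]
tool_rot: [0.604, 0.797, -0.003, -0.006]
force: [-6.7, 7.9, 11.8]
finger_gap: 0.537
gripper_force: 6.6
-0.06675518792888044 0.021682594494417975
```

```bash
cat > chk.py <<'E'
from h import *
from station import sense,vision
q=sense()["tcp_pos"][:2]-[.4537,.0032];print("tcp",q@[.27,-.963],q@[.963,.27])
d=vision.snapshot("top");P,I=pts(d,d["pose"],(250,165,400,245));P=P.reshape(-1,3);I=I.reshape(-1,3)
q=P[:,:2]-[.4537,.0032];x=q@[.27,-.963]*1e3;y=q@[.963,.27]*1e3;z=P[:,2]*1e3
m=(abs(x)<5)&(z<100);
for a in range(-18,66,6):
    k=m&(abs(y-a)<3);print(a,z[k].max().round() if k.any() else None,end="; ")
print()
for a in range(-60,104,4):
    k=(abs(x-a)<2)&(abs(y+8)<8)&(z<100);print(a,np.median(z[k]).round() if k.any() else None,end="; ")
cv2.imwrite("pics/t5.png",cv2.resize(d["image"][165:245,250:390],None,fx=5.5,fy=5.5,interpolation=cv2.INTER_CUBIC))
E
python3 chk.py
```

```text
tcp -0.06675518792888044 0.021682594494417975
-18 6.0; -12 7.0; -6 15.0; 0 14.0; 6 11.0; 12 66.0; 18 74.0; 24 4.0; 30 None; 36 None; 42 None; 48 None; 54 None; 60 None; 
-60 None; -56 None; -52 None; -48 5.0; -44 5.0; -40 3.0; -36 8.0; -32 4.0; -28 7.0; -24 5.0; -20 2.0; -16 3.0; -12 6.0; -8 8.0; -4 9.0; 0 10.0; 4 9.0; 8 15.0; 12 39.0; 16 30.0; 20 26.0; 24 32.0; 28 23.0; 32 25.0; 36 25.0; 40 31.0; 44 28.0; 48 27.0; 52 29.0; 56 28.0; 60 26.0; 64 32.0; 68 28.0; 72 25.0; 76 28.0; 80 26.0; 84 29.0; 88 28.0; 92 40.0; 96 33.0; 100 39.0;
```

View pics/t5.png

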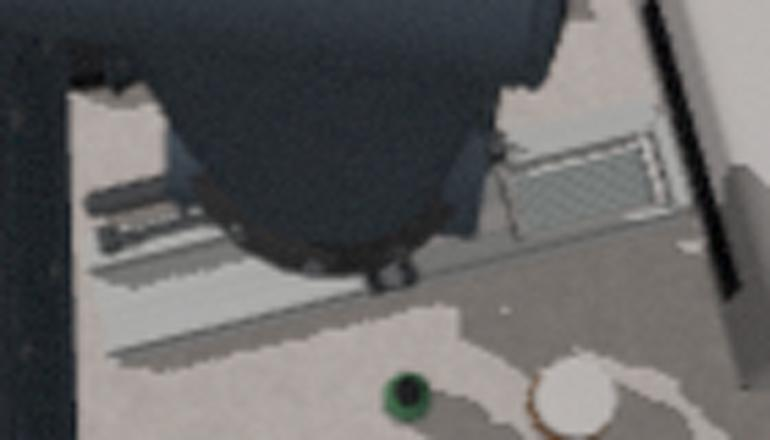

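The tray body spans columns 510-660, past the gate, with its rear edge at x of about 12 mm, so it is 4 mm short of home. I'll finish the push with a small outward correction on the bar.

```bash
python3 -m crank '[{"dp":[0.08,-0.04,0],"angular":[0,0,0]},{"dp":[0.05,-0.09,0],"angular":[0,0,0]},{"dp":[0.03,-0.1,0],"angular":[0,0,0]},{"dp":[0,0,0],"angular":[0,0,0]}]'; python3 chk.py
```

```text
t: 10.2
tcp_pos: [0.4577, 0.069, 0.0312]
tool_rot: [0.606, 0.795, -0.004, -0.01]
force: [-10.1, 20.6, 14.9]
finger_gap: 0.542
gripper_force: 16.2
tcp -0.062320706301216354 0.021604090027936892
-18 8.0; -12 11.0; -6 12.0; 0 12.0; 6 10.0; 12 None; 18 None; 24 None; 30 None; 36 None; 42 None; 48 None; 54 None; 60 None; 
-60 None; -56 None; -52 None; -48 None; -44 5.0; -40 5.0; -36 4.0; -32 8.0; -28 7.0; -24 11.0; -20 9.0; -16 7.0; -12 3.0; -8 4.0; -4 4.0; 0 8.0; 4 6.0; 8 10.0; 12 16.0; 16 38.0; 20 31.0; 24 26.0; 28 28.0; 32 23.0; 36 27.0; 40 27.0; 44 27.0; 48 25.0; 52 31.0; 56 29.0; 60 25.0; 64 31.0; 68 28.0; 72 24.0; 76 32.0; 80 24.0; 84 28.0; 88 28.0; 92 27.0; 96 39.0; 100 41.0;
```

The along-chute force has risen to 22 N and the body's rear edge is at 16 mm, so the tray is home. I'll back off the plate and then lift off the bar.

```bash
python3 -m crank '[{"dp":[-0.05,0.18,0],"angular":[0,0,0]},{"dp":[-0.05,0.18,0],"angular":[0,0,0]},{"dp":[0,0,0],"angular":[0,0,0]}]'
python3 -m crank '[{"dp":[0,0,0.2],"angular":[0,0,0]},{"dp":[0,0,0.25],"angular":[0,0,0]},{"dp":[0,0,0.25],"angular":[0,0,0]},{"dp":[0,0,0.25],"angular":[0,0,0]},{"dp":[0,0,0.25],"angular":[0,0,0]},{"dp":[0,0,0],"angular":[0,0,0]}]'
```

```text
t: 10.55
tcp_pos: [0.4562, 0.0755, 0.0313]
tool_rot: [0.604, 0.797, -0.006, -0.007]
force: [-10.5, -5.9, 12.0]
finger_gap: 0.54
gripper_force: 9.9
t: 11.15
tcp_pos: [0.4632, 0.0756, 0.0674]
tool_rot: [0.604, 0.797, -0.001, -0.001]
force: [-0.2, 0.4, 1.9]
finger_gap: 0.543
gripper_force: 0.8
```

Force is gone. I'll rise clear, then move back out of the camera's way and check.

```bash
python3 -m crank '[{"dp":[0,0,0.4],"angular":[0,0,0]},{"dp":[0,0,0.6],"angular":[0,0,0]},{"dp":[0,0,1],"angular":[0,0,0]},{"dp":[0,0,1],"angular":[0,0,0]},{"dp":[0,0,1],"angular":[0,0,0]},{"dp":[0,0.8,1],"angular":[0,0,0]},{"dp":[0,1,0],"angular":[0,0,0]},{"dp":[0,1,0],"angular":[0,0,0]},{"dp":[0,1,0],"angular":[0,0,0]},{"dp":[0,1,0],"angular":[0,0,0]},{"dp":[0,1,0],"angular":[0,0,0]},{"dp":[0,0.5,0],"angular":[0,0,0]},{"dp":[0,0,0],"angular":[0,0,0]},{"dp":[0,0,0],"angular":[0,0,0]}]'; python3 chk.py
```

```text
t: 12.55
tcp_pos: [0.465, 0.2638, 0.2168]
tool_rot: [0.604, 0.797, -0.001, -0.0]
force: [-1.0, -0.8, -0.3]
finger_gap: 0.54
gripper_force: 0.0
tcp -0.24787263559848347 0.08127185296603012
-18 9.0; -12 38.0; -6 35.0; 0 36.0; 6 36.0; 12 38.0; 18 38.0; 24 34.0; 30 36.0; 36 32.0; 42 2.0; 48 6.0; 54 3.0; 60 2.0; 
-60 3.0; -56 3.0; -52 41.0; -48 53.0; -44 7.0; -40 10.0; -36 12.0; -32 9.0; -28 8.0; -24 11.0; -20 12.0; -16 9.0; -12 10.0; -8 12.0; -4 32.0; 0 31.0; 4 4.0; 8 10.0; 12 12.0; 16 38.0; 20 28.0; 24 27.0; 28 30.0; 32 25.0; 36 24.0; 40 31.0; 44 30.0; 48 26.0; 52 30.0; 56 29.0; 60 27.0; 64 26.0; 68 29.0; 72 25.0; 76 25.0; 80 29.0; 84 24.0; 88 30.0; 92 27.0; 96 41.0; 100 41.0;
```

View pics/t5.png

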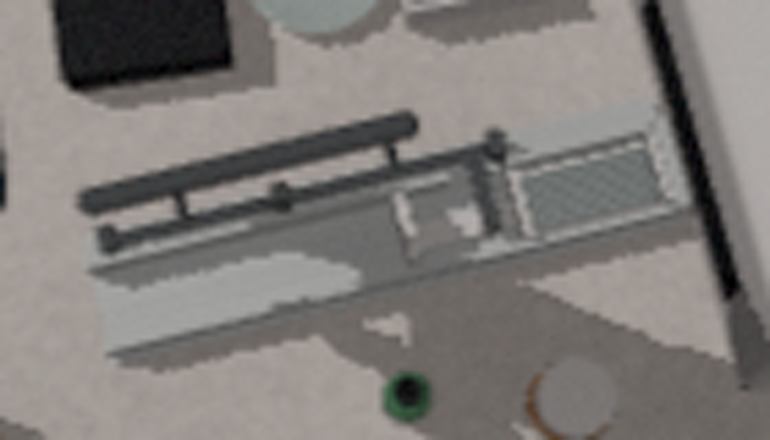

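The gate lies flat over the tongue at (490,200), with its top at z = 35 mm all across, so it is closed. The tray body, at columns 515-670, is against the stop with its rear edge at x of about 16 mm and its plate upright at x of about -48. The bottle and jar have not moved.

```bash
python3 -c "
from station import order;print(order.sign_off())"
```

```text
the job is handed in; nothing more can be done
None
```

The tray is home against the end stop with the gate closed behind its body, the arm is clear, and I handed the job in at about 12.6 s; the hand-in gave no verdict.

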